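# Press the tile slide down and push it under the leaf spring

### The job

Load the porcelain test tile into the decorating jig: with a fingertip, press the wooden slide that carries it firmly down on its sprung bed and, keeping it pressed, push it forward under the cross bar and the leaf spring until it is fully home against the end stop, then let go so that bar and spring hold it. Only press and push: do not pick up, tip or carry the slide, and leave the other things where they are.

Things in the scene. Friction and masses are not known exactly. Their poses are not given: they have to be found in the camera images.
- jig: Fixed jig, place and yaw vary. Origin on the table under the track's centre line; x = direction the slide is pushed, y left, z up. In mm in this frame: plywood board x -200..140, y -130..130, 6 thick; two rails along x -190..120, inner faces y +-37.5, outer +-47.5, tops z 30; rigid cross bar x 30..42, y -62..62, z 34..46, screw heads to z 50; end stop plate, near face x 105, y -48..48, top z 46.
- slide: Loose wooden slide 160 long (nose at its +x end), 70 wide, 12 thick, 0.2-0.33 kg, white tile flush in its front deck. Origin: centre of underside; x along the jig's x. A finger bar stands across it at x -30..-20, y -30..30, 14 above the deck. Starts flat on the raised bed between the rails, nose 10-50 short of the cross bar, deck top at z 38: 4 too high to pass under the bar unless pressed down.
- nose (a point): Middle of the slide's front end face, 80 mm ahead of its origin, 6 above its underside. When home it touches the end stop; the finger bar is then still 20 to 30 mm short of the cross bar, so a finger pushing from behind the finger bar never goes under the cross bar.
- tail_top (a point): A point to press: top of the bare tail deck (50 mm long, slide x -80..-30), on the centre line, 22 mm behind the rear face of the finger bar, 12 above the slide's underside. A fingertip here can press down and push forward on the finger bar's rear face at once.
- stop_face (a point): Middle of the near face of the jig's end stop: jig x 105, y 0, z 30 mm. The nose meets this plane.
- bar_mid (a point): Middle of the underside of the jig's rigid cross bar: jig x 36, y 0, z 34 mm.
- bed (a joint): Sprung steel bed under the slide, jig x -197..103; moves straight down, stays level. 0 = up (bed top z 26 mm, slide's deck z 38), 0.007 m = hard stop (bed z 19, deck z 31). Pressing takes about 8 N to start, 13 N at the bottom. Past 0.004 the slide clears the bar. Let go under the bar, it rises against the bar and stays near 0.004. Pushing the pressed slide takes 5 to 15 N.
- leaf (a joint): Leaf spring, steel strip 46 mm wide, 50 long, fixed at the cross bar's far top edge, sloping down away from it to a rolled tip at about jig x 90, z 28 mm. 0 = relaxed; grows (rad) as the tip is lifted; the home slide lifts it to about 0.15. It presses on the slide with about 5 N and drags on it with a few newtons.
- ink_jar: Glass jar with black lid, 42 diameter, 45 high, on the jig's board left of the track. (Sizes in mm; origin: centre of its underside.) Leave alone.
- wash_cup: Small white cup, 54 diameter, 42 high, on the jig's board right of the track. (Sizes in mm; origin: centre of its underside.) Leave alone.
- ink_stone: Dark flat block 70 x 40 x 14 on the jig's board right of the track. (Sizes in mm; origin: centre of its underside.) Leave alone.
- teacup: White cup, 70 diameter, 55 high, on the table beside the jig board, left or right. (Sizes in mm; origin: centre of its underside.) Leave alone.
- vase: White vase, 72 diameter, 115 high, on the table beside the jig board, left or right. (Sizes in mm; origin: centre of its underside.) Leave alone.
Not all that is in view belongs to the job. Several things have the shape of the slide; the one meant has the colours described above.

How it is judged:
By the outcome, as a careful person would: the job done as asked, in the order asked, and still so for the second after the job is handed in, with the robot touching nothing.
It also fails if it takes over 38 s, if anything falls off the work surface, if the arm or the gripper's body presses on something with over 40 N, if the wrist force passes 120 N, or if a joint passes its speed limit or range.

### The arm

A 6-joint arm with a two-finger parallel gripper is mounted at the origin on the work surface. World frame = base frame: x ahead of the robot, y to its left, z up, the work surface at z = 0. Lengths are in m, angles in rad, forces in N, time in s.
With the tool pointing down it reaches from about 0.425 to 0.95 m from the base axis. Payload 14.7 kg.
Tool frame: the origin (TCP) lies midway between the tips of the shut fingers; the grasp point (between the pads) lies 19 mm behind it (manip.hold_point_z is the distance from the TCP to the grasp point, in m); z points along the fingers, y is the direction in which the jaws open and shut (so a half turn about z gives the same grasp; the last joint's range is limited). The gripper opens to 85 mm and grips with 20 to 120 N. Pads are 22 mm wide; open, the fingers measure 114 mm over their backs; the gripper's body (76 mm by 85 mm) begins 54 mm behind the grasp point. The pads swing forward as they close: fully open they stand 13 mm farther back than shut.
Start: joints at [-1.369, 0.48, 1.596, -0, 1.065, -0.047], TCP at [0.16, -0.63, 0.231] pointing down, gripper open.
Joint ranges: [-2.75, 2.75], [-0.82, 2.05], [0.23, 2.67], [-1.56, 4.7], [0.09, 2.69], [-2.92, 2.92]. Speed limits (rad/s): [1.89, 1.89, 2.39, 3.01, 3.01, 3.01].

### API

Orientations are given as a unit quaternion [x, y, z, w].
In Python, from workcell import manip gives the robot as it stands.
- The arm moves only by the tool apply_moves, never from a script. Its argument "rows" is a list of rows, each a list of 5 numbers: the shift along the tool's x, y, z in m, then the turn about the tool's z in degrees, then the opening, from -1 (shut) to 1 (fully open). In form: [[dx, dy, dz, roll, claw], ...]. A call has 1 to 12 rows; each row shifts and turns the commanded pose from where the row before left it, along the tool's axes as they then stand; what a row does not reach is not made up. A row lasts 1/12 s, in which the tool goes at most 41.7 mm and 7.16 degrees, less where a joint would pass 70% of its speed; a pose out of reach is approached as far as the arm can. A call with a gripper value outside its range is refused whole. The fingers move at their own pace and stop on an object; "newtons" is the grip in N (left out, the last holds). Time passes only in rows, so rows that do not move let the fingers close. It gives the time, the measured TCP pose, the force and the opening at its end, in the units of the state.
- manip.sense(): the state, without advancing time (a new reading comes with each control period).
- manip.get_image(name): name is "scene" or "top" or "wrist"; returns the picture (480x640x3 uint8, blue, green, red); there is no depth.
- manip.camera_info(name): a dict with "camera_matrix" (3x3 intrinsics, pixels), "D" ([k1, k2, p1, p2, k3] as OpenCV has them; the pictures are not rectified), "R" (3x3) and "t" (3): a world point X has camera coordinates R X + t; the wrist camera has in their place "mount" (4x4, takes a point from camera to tool coordinates, whose origin is the TCP and whose axes are the flange's). Camera axes: x right, y down, z forward; pixel columns grow to the right and rows downward; lengths in m; the calibration is good to about 2 mm. A picture is of the moment at which its call begins: read the wrist's pose just before it. camera_info takes no time and is no camera call.
- manip.finish_job(): hands the job in, once; it reports no verdict.
Trained networks look in the newest picture that a camera, given by its name, has taken for a name from the list of things; names that differ only in an ending like _2 or _b are one class to them, and where a whole thing is asked for, a point or a joint stands for the part that bears it (a point fixed in the world has none). Each returns a list of dicts, best first, with "p" (0 to 1); they miss things now and then, are a little off and sometimes report something else, mostly with a low value. They report only what shows in the picture. A call takes as long as a camera call. They do not tell look-alikes from the thing itself.
- manip.look_for(camera, label): "xyz" ([x, y, z] in m, in world coordinates, good to about 4 mm: the middle of the surface that is visible of it).
- manip.silhouettes(camera, label): "region" (480x640 bool, what is visible of it).
- manip.tip_of(camera, label): "xyz" ([x, y, z] in m, in world coordinates, good to about 4 mm: a listed point, or the origin of a listed thing).
The state is a dict: "t": time; "joint_positions": joint angles; "joint_velocities": joint speeds; "effort": joint torques, N m; "tcp_pos": TCP position; "tool_rot": TCP orientation; "wrist_force": force on the tool from outside, world axes, zero at the start; "torque": the same for the moment, N m; "finger_gap": opening from 0.0 (shut) to 1.0 (fully open).
Only numpy, scipy, OpenCV 4.12 (cv2) and the standard library are available. Lean on these libraries where they do the work, as an engineer would, in place of code of your own. Each camera call takes 0.05 s, during which the arm holds its last target.

## Working session

There is one attempt and no reset: what is moved stays moved. The work goes in short steps, Python scripts to look and compute and a tool call to move; the robot and the scene stay as the last step left them, time stands still between calls to the robot, and variables do not carry over. Pictures are saved under pics/ and viewed, and the job is handed in when it is done.

Besides the shell and the picture viewer there is one more tool, called after "Emit:" in YAML: its name, and indented under it one key for each argument. apply_moves: Moves the arm, as the interface text tells. Its arguments: {"type":"object","properties":{"rows":{"type":"array"},"newtons":{"type":"number"}},"required":["rows"]}

```bash
mkdir -p pics; ls; python3 - <<'E'
from workcell import manip
import cv2
s=manip.sense(); print(s)
for n in ["scene","top"]:
    cv2.imwrite(f"pics/{n}0.png",manip.get_image(n))
for c in ["top","scene"]:
    for l in ["slide","nose","tail_top","stop_face","bar_mid","jig"]:
        print(c,l,[(round(d['p'],2),[round(float(v),4) for v in d['xyz']]) for d in manip.tip_of(c,l)])
print(manip.hold_point_z)
E
```

```text
pics
{'t': 0.0, 'joint_positions': array([-1.36855103e+00,  4.80815220e-01,  1.59687920e+00,  2.71151568e-06,
        1.06512277e+00, -4.65986522e-02]), 'joint_velocities': array([ 9.08137031e-04,  9.77717142e-04,  1.15585444e-04, -3.28716772e-05,
       -2.59114708e-03, -2.21409153e-05]), 'effort': array([-2.48950164e-03, -9.50651407e+01, -4.30166459e+01, -2.44618777e-04,
        1.24830069e-02,  3.70977966e-05]), 'tcp_pos': array([ 0.16002115, -0.62955702,  0.2306812 ]), 'tool_rot': array([ 9.92269462e-01,  1.24100524e-01, -4.64185355e-05, -6.10506746e-04]), 'wrist_force': array([-0.3488804 , -0.08269355, -0.69263069]), 'torque': array([ 0.03976236, -0.05667893, -0.03063224]), 'finger_gap': 0.9979608120348269}
top slide [(0.9, [0.5154, 0.0933, 0.0249]), (0.81, [0.524, -0.2427, 0.0022]), (0.71, [0.4822, 0.4239, 0.0022]), (0.58, [0.2546, 0.2726, -0.0013])]
top nose [(0.77, [0.593, 0.063, 0.0319]), (0.69, [0.5125, 0.3505, 0.0071]), (0.65, [0.3217, 0.2361, 0.006]), (0.59, [0.5763, -0.3005, 0.006])]
top tail_top [(0.91, [0.4843, -0.2035, 0.0148]), (0.68, [0.468, 0.4743, 0.0131]), (0.67, [0.2092, 0.3012, 0.0123]), (0.63, [0.4661, 0.1072, 0.0345])]
top stop_face [(0.87, [0.705, 0.0265, 0.0317])]
top bar_mid [(0.84, [0.6451, 0.0462, 0.0326])]
top jig [(0.92, [0.6086, 0.058, 0.0039])]
scene slide [(0.82, [0.4837, 0.4267, -0.0014]), (0.76, [0.5204, 0.0877, 0.025]), (0.7, [0.5207, -0.2427, 0.0009]), (0.64, [0.2524, 0.2755, -0.003])]
scene nose [(0.9, [0.5102, 0.3473, 0.0068]), (0.86, [0.3292, 0.2329, 0.005]), (0.79, [0.5947, 0.0607, 0.0345]), (0.75, [0.572, -0.2996, 0.006])]
scene tail_top [(0.92, [0.2091, 0.299, 0.012]), (0.92, [0.4844, -0.2064, 0.0133]), (0.87, [0.4692, 0.4774, 0.01]), (0.82, [0.4707, 0.1043, 0.0414])]
scene stop_face [(0.69, [0.709, 0.0265, 0.0266])]
scene bar_mid [(0.77, [0.6403, 0.0458, 0.034]), (0.6, [0.5183, 0.0906, 0.0252])]
scene jig [(0.62, [0.6065, 0.0592, 0.0009])]
0.0187
```

View pics/top0.png

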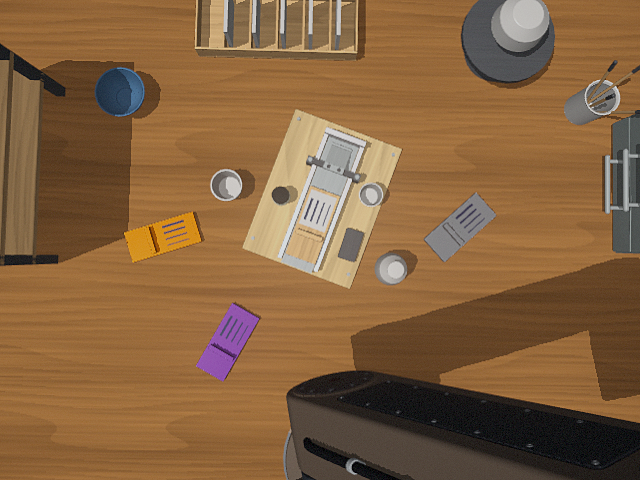

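View pics/scene0.png

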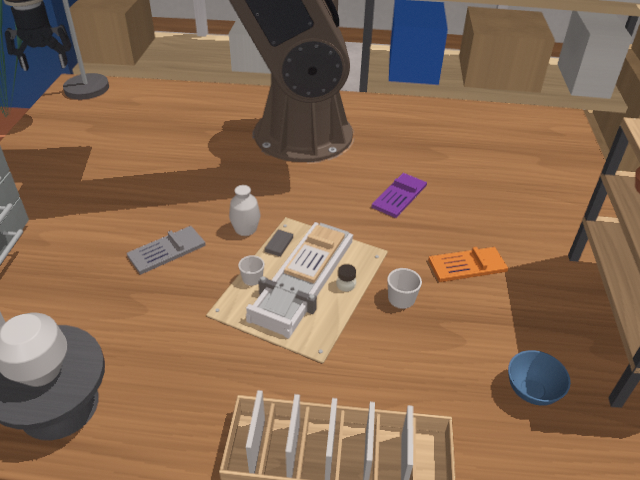

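```bash
python3 - <<'E'
import cv2
im=cv2.imread("pics/top0.png")[100:300,230:415]
cv2.imwrite("pics/crop0.png",cv2.resize(im,None,fx=3,fy=3,interpolation=cv2.INTER_CUBIC)[:600])
E
```

```text
(no output)
```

View pics/crop0.png

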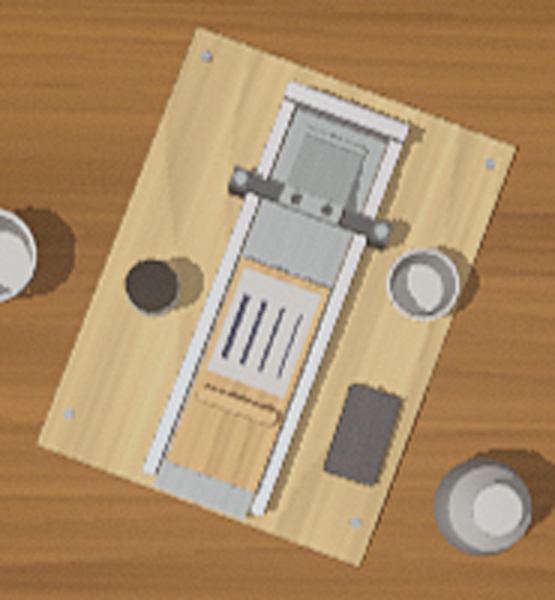

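```bash
cat > h.py <<'E'
import numpy as np,cv2
from workcell import manip
def ray(cam,px,z):
    c=manip.camera_info(cam);K=np.array(c["camera_matrix"]);D=np.array(c["D"]);R=np.array(c["R"]);t=np.array(c["t"]).ravel()
    u=cv2.undistortPoints(np.array([[px]],float),K,D)[0,0]
    d=R.T@np.array([u[0],u[1],1]);o=-R.T@t
    return o+d*(z-o[2])/d[2]
E
python3 - <<'E'
from h import *
from scipy.optimize import least_squares
cr=lambda p:((p[0]+.5)/3-.5+230,(p[1]+.5)/3-.5+100)
obs=[((199,28),(140,130,6)),((517,148),(140,-130,6)),((361,566),(-200,-130,6)),((38,443),(-200,130,6)),
((290,84),(113,48,46)),]
W=[(ray("top",cr(p),m[2]/1000),np.array(m)/1000) for p,m in obs]
def f(q,n=4):
    c,s=np.cos(q[2]),np.sin(q[2])
    return np.concatenate([[q[0]+c*m[0]-s*m[1]-w[0],q[1]+s*m[0]+c*m[1]-w[1]] for w,m in W[:n]])
r=least_squares(f,[.61,.06,-.3]);q=r.x
print(q,np.degrees(q[2]),np.round(f(q)*1000,1))
def toj(w):
    d=np.array(w[:2])-q[:2];c,s=np.cos(q[2]),np.sin(q[2]);return np.round(1000*np.array([c*d[0]+s*d[1],-s*d[0]+c*d[1]]),1)
for n,p,z in [("noseL",(245,262),38),("noseR",(328,293),38),("fbL top",(200,383),52),("fbR top",(280,408),52),("tailL",(172,460),38),("tailR",(265,490),38),("stopL",(290,84),46),("stopR",(409,124),46),("barL",(230,190),46),("barR",(388,243),46),("railLend",(150,473),30),("railRend",(260,515),30)]:
    print(n,toj(ray("top",cr(p),z/1000)))
for n in ["bar_mid","stop_face","nose","tail_top","slide"]:
    for c in ["top","scene"]:
        pass
for n,w in dict(bar=(.6427,.046),stop=(.707,.0265),nose=(.594,.062),tail=(.4685,.1057),slide=(.518,.0905)).items(): print(n,toj(w))
np.save("jig.npy",q)
E
```

```text
[ 0.60774377  0.05873724 -0.34096253] -19.535714023683248 [ 1.8  0.4  0.6 -1.2 -1.2 -0.1 -1.2  0.9]
noseL [-19.5  31.7]
noseR [-19.2 -33.4]
fbL top [-115.    30.4]
fbR top [-111.4  -30.2]
tailL [-174.5   30. ]
tailR [-170.9  -41.4]
stopL [114.2  47.2]
stopR [117.8 -45. ]
barL [25.2 60.5]
barR [ 30.  -61.5]
railLend [-189.2   42. ]
railRend [-189.4  -44.6]
bar [37.2 -0.3]
stop [104.3   2.8]
nose [-14.   -1.5]
tail [-146.9   -2.3]
slide [-95.2  -0.1]
```

Emit:
apply_moves:
  rows:
    - [0.03,-0.023,0,0,-1]
    - [0.03,-0.023,0,0,-1]
    - [0.03,-0.023,0,0,-1]
    - [0.03,-0.023,0,0,-1]
    - [0.03,-0.023,0,0,-1]
    - [0.03,-0.023,0,0,-1]
    - [0.03,-0.023,0,0,-1]
    - [0.03,-0.023,0,0,-1]
    - [0.03,-0.023,0,0,-1]
    - [0.03,-0.023,0,0,-1]
    - [0.03,-0.023,0,0,-1]
  newtons: 60

```text
t: 1.62
tcp_pos: [0.4185, -0.302, 0.2315]
tool_rot: [0.992, 0.124, 0.0, 0.0]
wrist_force: [0.6, -0.8, -0.7]
finger_gap: 0.004
```

Emit:
apply_moves:
  rows:
    - [0,0,0,6.5,-1]
    - [0,0,0,6.5,-1]
    - [0,0,0,6.5,-1]
    - [0,0,0,6.5,-1]
    - [0,0,0,6.5,-1]
    - [0,0,0,1.3,-1]

```text
t: 2.12
tcp_pos: [0.4177, -0.3035, 0.2314]
tool_rot: [0.985, -0.173, 0.0, 0.0]
wrist_force: [0.1, 0.2, 0.0]
finger_gap: -0.005
```

```bash
cat >> h.py <<'E'
from scipy.spatial.transform import Rotation as Ro
def delta(target):
    s=manip.sense();R=Ro.from_quat(s["tool_rot"]).as_matrix();x=R[:,0]
    print("t",round(s["t"],2),"tcp",np.round(s["tcp_pos"],4),"xaxis deg",np.degrees(np.arctan2(x[1],x[0])).round(2),"tilt",R[:,2].round(4),"F",s["wrist_force"].round(1),"gap",s["finger_gap"])
    print("d tool mm",np.round(1000*R.T@(np.array(target)-s["tcp_pos"]),1), "jig",tojig(s["tcp_pos"]))
def tojig(w):
    q=np.load("jig.npy");d=np.array(w[:2])-q[:2];c,s=np.cos(q[2]),np.sin(q[2]);return np.round(1000*np.array([c*d[0]+s*d[1],-s*d[0]+c*d[1]]),1)
E
python3 -c "
from h import *
delta([.4673,.1085,.231])"
```

```text
t 2.12 tcp [ 0.4177 -0.3035  0.2314] xaxis deg -19.88 tilt [ 2.e-04 -2.e-04 -1.e+00] F [0.1 0.2 0. ] gap -0.004681545950998444
d tool mm [-9.340e+01 -4.043e+02  3.000e-01] jig [ -58.  -404.9]
```

Emit:
apply_moves:
  rows:
    - [-0.0085,-0.0368,0,0,-1]
    - [-0.0085,-0.0368,0,0,-1]
    - [-0.0085,-0.0368,0,0,-1]
    - [-0.0085,-0.0368,0,0,-1]
    - [-0.0085,-0.0368,0,0,-1]
    - [-0.0085,-0.0368,0,0,-1]
    - [-0.0085,-0.0368,0,0,-1]
    - [-0.0085,-0.0368,0,0,-1]
    - [-0.0085,-0.0368,0,0,-1]
    - [-0.0085,-0.0368,0,0,-1]
    - [-0.0085,-0.0368,0,0,-1]
    - [0,0,0,0,-1]

```text
t: 3.12
tcp_pos: [0.4656, 0.1146, 0.2316]
tool_rot: [0.986, -0.166, 0.001, -0.001]
wrist_force: [-1.6, -1.1, -0.2]
finger_gap: -0.007
```

Emit:
apply_moves:
  rows:
    - [0,0,0.025,0,-1]
    - [0,0,0.025,0,-1]
    - [0,0,0.025,0,-1]
    - [0,0,0.025,0,-1]
    - [0,0,0.01,0,-1]
    - [0,0,0,0,-1]

```text
t: 3.62
tcp_pos: [0.4636, 0.109, 0.1196]
tool_rot: [0.986, -0.169, -0.002, 0.001]
wrist_force: [-0.2, 0.8, -0.3]
finger_gap: -0.004
```

```bash
python3 - <<'E'
from h import *
delta([.4673,.1085,.06])
for n in ["wrist","scene","top"]:
    im=manip.get_image(n); cv2.imwrite(f"pics/{n}1.png",im)
    if n!="wrist":
        a=im[200:360,200:400] if n=="scene" else im[100:300,230:415]
        cv2.imwrite(f"pics/{n}1c.png",cv2.resize(a,None,fx=3,fy=3,interpolation=cv2.INTER_CUBIC))
for n in ["tail_top","nose","slide"]:
    print(n,[(round(d['p'],2),tojig(d['xyz'])) for d in manip.tip_of("wrist",n)][:2])
E
```

```text
t 3.62 tcp [0.4636 0.109  0.1196] xaxis deg -19.44 tilt [-3.7e-03 -6.0e-04 -1.0e+00] F [-0.2  0.8 -0.3] gap -0.0035200382353900283
d tool mm [ 3.8 -0.9 59.5] jig [-152.6   -0.9]
tail_top [(0.81, array([-148.8,   -1.2])), (0.42, array([-16.7,   1.1]))]
nose []
slide [(0.73, array([-95.2,  -0.1]))]
```

View pics/wrist1.png

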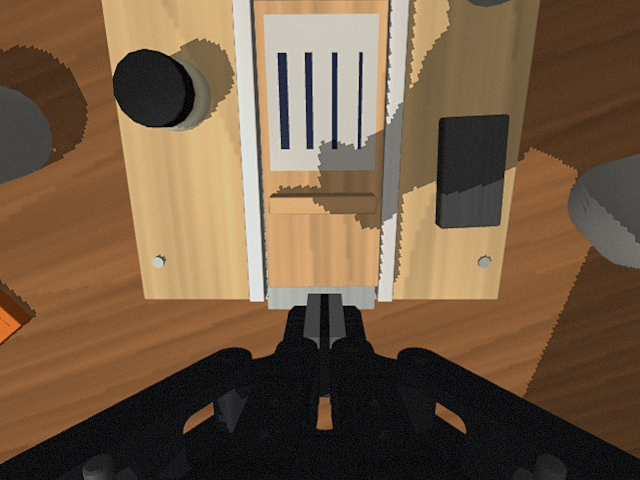

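View pics/scene1c.png

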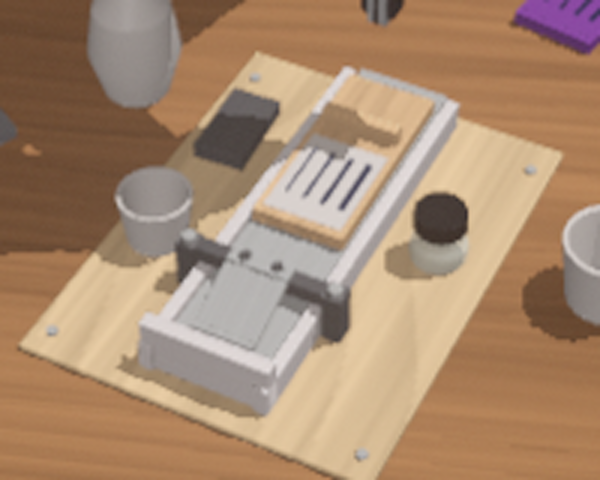

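Emit:
apply_moves:
  rows:
    - [0,0,0.02,0,-1]
    - [0,0,0.02,0,-1]
    - [0,0,0.02,0,-1]
    - [0,0,0.005,0,-1]
    - [0,0,0,0,-1]
    - [0,0,0,0,-1]

```text
t: 4.42
tcp_pos: [0.4653, 0.1093, 0.057]
tool_rot: [0.985, -0.17, 0.0, -0.0]
wrist_force: [-0.0, 0.2, -0.2]
finger_gap: -0.001
```

```bash
python3 - <<'E'
from h import *
delta([.4673,.1085,.038])
im=manip.get_image("wrist"); cv2.imwrite("pics/wrist2.png",im)
print([(round(d['p'],2),tojig(d['xyz']),d['xyz']) for d in manip.tip_of("wrist","tail_top")][:2])
E
```

```text
t 4.42 tcp [0.4653 0.1093 0.057 ] xaxis deg -19.54 tilt [ 3.e-04  1.e-04 -1.e+00] F [-0.   0.2 -0.2] gap -0.0008386706530824617
d tool mm [ 2.2  0.1 19. ] jig [-151.2   -0. ]
[(0.73, array([-149.9,    0.7]), [0.4667, 0.1095, 0.0399])]
```

View pics/wrist2.png

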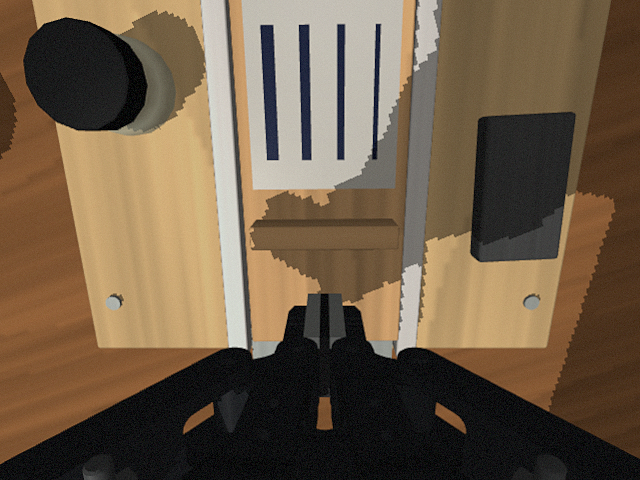

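The closed fingertip is over the bare tail, on the centre line (px 323,300), behind the finger bar (rows 220–248). Now I'll descend and press.

Emit:
apply_moves:
  rows:
    - [0.001,0,0.006,0,-1]
    - [0.001,0,0.006,0,-1]
    - [0,0,0.004,0,-1]
    - [0,0,0.003,0,-1]
    - [0,0,0.003,0,-1]
    - [0,0,0.002,0,-1]
    - [0,0,0,0,-1]
    - [0,0,0,0,-1]

```text
t: 5.18
tcp_pos: [0.4669, 0.1086, 0.0323]
tool_rot: [0.985, -0.17, 0.0, -0.0]
wrist_force: [-0.9, -0.9, 11.4]
finger_gap: 0.003
```

Emit:
apply_moves:
  rows:
    - [0,0,0.001,0,-1]
    - [0,0,0.001,0,-1]
    - [0,0,0,0,-1]

```text
t: 5.43
tcp_pos: [0.4669, 0.1086, 0.0308]
tool_rot: [0.985, -0.17, 0.0, -0.0]
wrist_force: [-4.0, -1.4, 25.1]
finger_gap: 0.001
```

Emit:
apply_moves:
  rows:
    - [0.003,0,0,0,-1]
    - [0.004,0,0,0,-1]
    - [0.004,0,0,0,-1]
    - [0.004,0,0,0,-1]
    - [0.004,0,0,0,-1]
    - [0.004,0,0,0,-1]
    - [0.003,0,0,0,-1]
    - [0,0,0,0,-1]

```text
t: 6.1
tcp_pos: [0.4904, 0.0998, 0.0308]
tool_rot: [0.985, -0.17, -0.001, 0.0]
wrist_force: [-8.9, 0.4, 30.4]
finger_gap: 0.002
```

```bash
python3 - <<'E'
from h import *
delta([.4673,.1085,.03])
im=manip.get_image("wrist"); cv2.imwrite("pics/wrist3.png",im)
E
```

```text
t 6.1 tcp [0.4904 0.0998 0.0308] xaxis deg -19.55 tilt [-1.8e-03 -1.0e-04 -1.0e+00] F [-8.9  0.4 30.4] gap 0.0018614384277678287
d tool mm [-24.6  -0.4   0.8] jig [-124.4   -0.5]
```

View pics/wrist3.png

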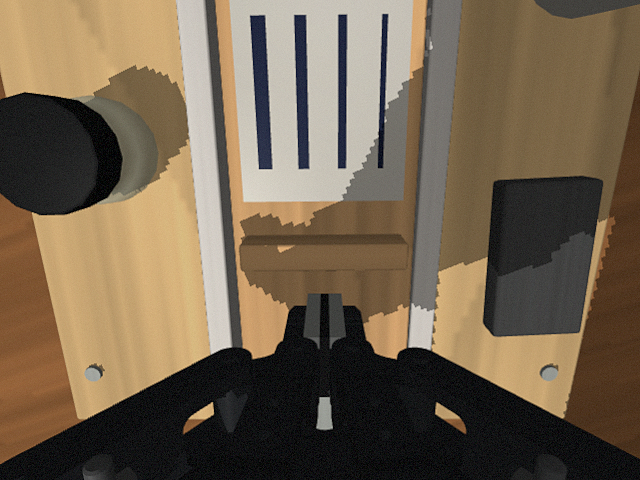

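Emit:
apply_moves:
  rows:
    - [0.003,0,-0.0004,0,-1]
    - [0.004,0,0,0,-1]
    - [0.004,0,0,0,-1]
    - [0.004,0,0,0,-1]
    - [0.004,0,0,0,-1]
    - [0.004,0,0,0,-1]
    - [0.004,0,0,0,-1]
    - [0.004,0,0,0,-1]
    - [0.003,0,0,0,-1]
    - [0,0,0,0,-1]

```text
t: 6.98
tcp_pos: [0.523, 0.0885, 0.031]
tool_rot: [0.985, -0.17, -0.0, 0.0]
wrist_force: [-4.6, 0.4, 18.9]
finger_gap: -0.0
```

```bash
python3 - <<'E'
from h import *
delta([.4673,.1085,.03])
for n in ["wrist","top"]:
    im=manip.get_image(n); 
    if n=="top": im=cv2.resize(im[100:300,230:415],None,fx=3,fy=3)
    cv2.imwrite(f"pics/{n}4.png",im)
E
```

```text
t 6.98 tcp [0.523  0.0885 0.031 ] xaxis deg -19.55 tilt [-9.e-04  0.e+00 -1.e+00] F [-4.6  0.4 18.9] gap -1.0954421166834393e-05
d tool mm [-59.2  -0.2   1. ] jig [-89.8  -0.3]
```

View pics/wrist4.png

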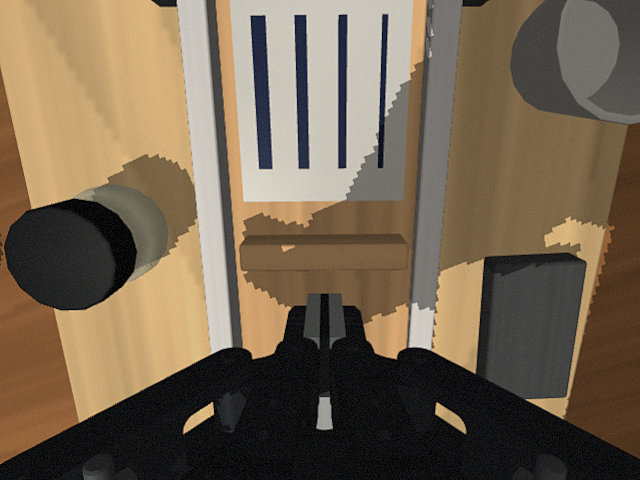

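View pics/top4.png

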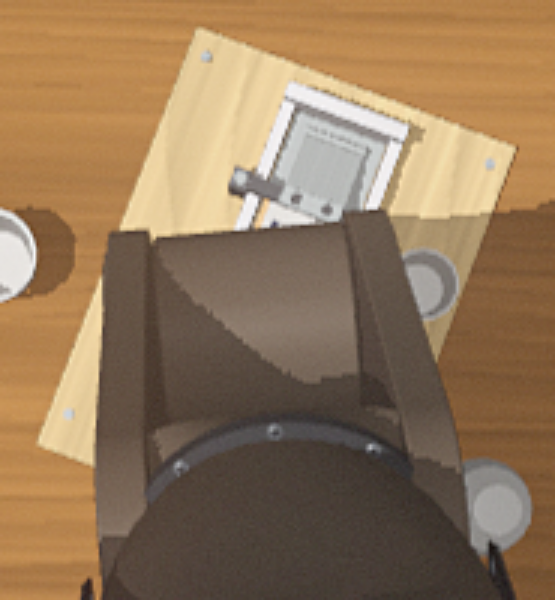

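Emit:
apply_moves:
  rows:
    - [0.003,0,0,0,-1]
    - [0.004,0,0,0,-1]
    - [0.004,0,0,0,-1]
    - [0.004,0,0,0,-1]
    - [0.004,0,0,0,-1]
    - [0.004,0,0,0,-1]
    - [0.004,0,0,0,-1]
    - [0.004,0,0,0,-1]
    - [0.004,0,0,0,-1]
    - [0.004,0,0,0,-1]
    - [0.003,0,0,0,-1]
    - [0,0,0,0,-1]

```text
t: 8.08
tcp_pos: [0.5617, 0.0746, 0.0309]
tool_rot: [0.985, -0.17, -0.001, 0.0]
wrist_force: [-9.5, 1.2, 21.7]
finger_gap: 0.003
```

```bash
python3 - <<'E'
from h import *
delta([.4673,.1085,.03])
for n in ["wrist","scene"]:
    im=manip.get_image(n); 
    if n=="scene": im=cv2.resize(im[200:360,200:400],None,fx=3,fy=3)
    cv2.imwrite(f"pics/{n}5.png",im)
E
```

```text
t 8.08 tcp [0.5617 0.0746 0.0309] xaxis deg -19.55 tilt [-2.6e-03  1.0e-04 -1.0e+00] F [-9.5  1.2 21.7] gap 0.0028377569036472892
d tool mm [-100.3   -0.4    1.2] jig [-48.7  -0.5]
```

View pics/wrist5.png

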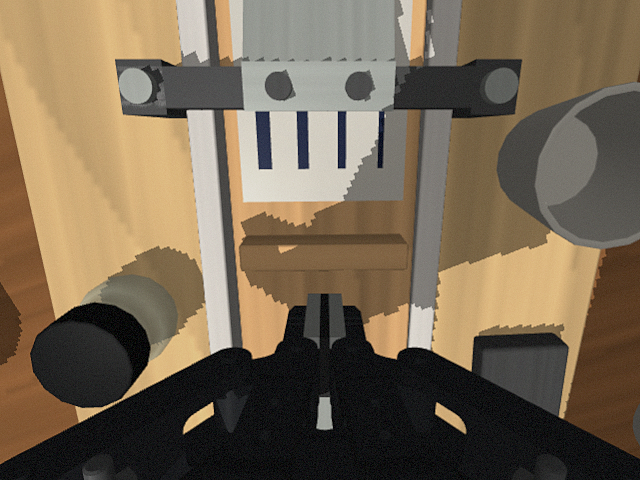

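View pics/scene5.png

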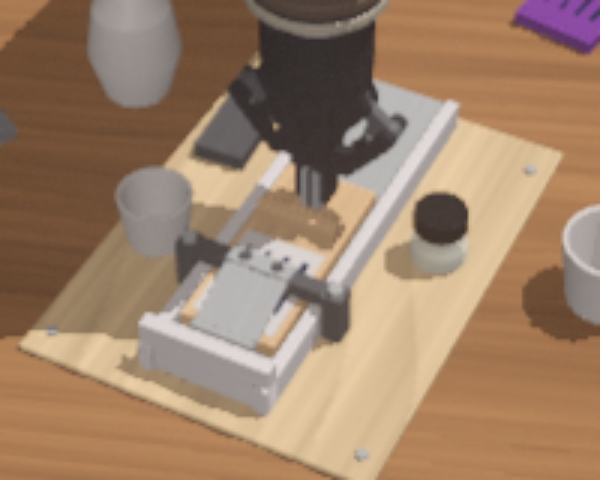

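The slide has advanced about 102 mm, passed under the bar and reached the leaf. About 20 mm remain, so I'll slow down.

Emit:
apply_moves:
  rows:
    - [0.002,0,0,0,-1]
    - [0.003,0,0,0,-1]
    - [0.003,0,0,0,-1]
    - [0.003,0,0,0,-1]
    - [0.003,0,0,0,-1]
    - [0.002,0,0,0,-1]
    - [0,0,0,0,-1]

```text
t: 8.77
tcp_pos: [0.5772, 0.0692, 0.031]
tool_rot: [0.985, -0.17, -0.001, 0.0]
wrist_force: [-7.1, 1.9, 19.2]
finger_gap: 0.002
```

```bash
python3 - <<'E'
from h import *
delta([.4673,.1085,.03])
for n in ["wrist"]:
    im=manip.get_image(n); cv2.imwrite(f"pics/{n}6.png",im)
E
```

```text
t 8.77 tcp [0.5772 0.0692 0.031 ] xaxis deg -19.55 tilt [-1.8e-03  1.0e-04 -1.0e+00] F [-7.1  1.9 19.2] gap 0.0017941431936772648
d tool mm [-116.7   -0.3    1.2] jig [-32.3  -0.4]
```

View pics/wrist6.png

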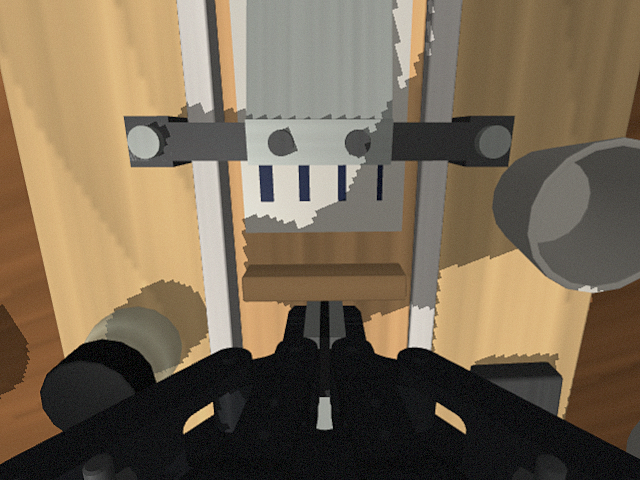

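The leaf's drag made the fingertip slip forward until it nearly touches the finger bar (bar's lower edge at row 300). I'll keep going.

Emit:
apply_moves:
  rows:
    - [0.002,0,0,0,-1]
    - [0.003,0,0,0,-1]
    - [0.003,0,0,0,-1]
    - [0.002,0,0,0,-1]
    - [0,0,0,0,-1]

```text
t: 9.23
tcp_pos: [0.5862, 0.066, 0.0309]
tool_rot: [0.985, -0.17, -0.001, 0.0]
wrist_force: [-9.6, 2.1, 21.8]
finger_gap: 0.001
```

```bash
python3 - <<'E'
from h import *
delta([.4673,.1085,.03])
for n in ["wrist"]:
    im=manip.get_image(n); cv2.imwrite(f"pics/{n}7.png",im)
E
```

```text
t 9.23 tcp [0.5862 0.066  0.0309] xaxis deg -19.55 tilt [-2.5e-03  2.0e-04 -1.0e+00] F [-9.6  2.1 21.8] gap 0.001474793423101046
d tool mm [-126.2   -0.3    1.2] jig [-22.8  -0.4]
```

View pics/wrist7.png

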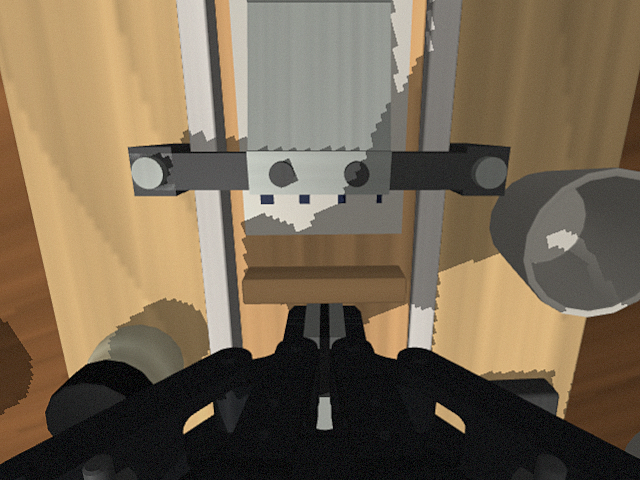

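Emit:
apply_moves:
  rows:
    - [0.002,0,0,0,-1]
    - [0.002,0,0,0,-1]
    - [0.001,0,0,0,-1]
    - [0,0,0,0,-1]

```text
t: 9.62
tcp_pos: [0.5906, 0.0644, 0.0309]
tool_rot: [0.985, -0.17, -0.001, 0.0]
wrist_force: [-10.2, 3.4, 21.8]
finger_gap: 0.003
```

Emit:
apply_moves:
  rows:
    - [0.0015,0,0,0,-1]
    - [0.001,0,0,0,-1]
    - [0,0,0,0,-1]

```text
t: 9.87
tcp_pos: [0.5927, 0.0636, 0.0309]
tool_rot: [0.985, -0.17, -0.002, 0.0]
wrist_force: [-12.4, 3.6, 22.0]
finger_gap: 0.003
```

```bash
python3 - <<'E'
from h import *
delta([.4673,.1085,.03])
for n in ["wrist","scene","top"]:
    im=manip.get_image(n); 
    if n=="scene": im=cv2.resize(im[200:360,200:400],None,fx=4,fy=4,interpolation=cv2.INTER_CUBIC)[:600]
    if n=="top": im=cv2.resize(im[110:230,270:400],None,fx=5,fy=5,interpolation=cv2.INTER_CUBIC)
    cv2.imwrite(f"pics/{n}8.png",im)
E
```

```text
t 9.87 tcp [0.5927 0.0636 0.0309] xaxis deg -19.55 tilt [-3.2e-03  2.0e-04 -1.0e+00] F [-12.4   3.6  22. ] gap 0.0030471627181274607
d tool mm [-133.2   -0.4    1.3] jig [-15.8  -0.5]
```

View pics/wrist8.png

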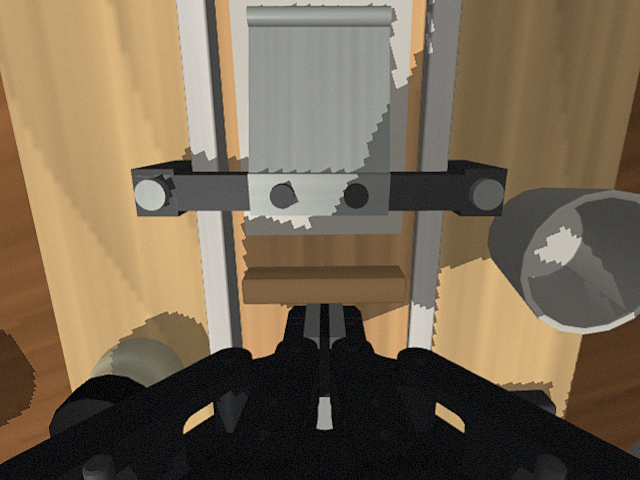

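View pics/scene8.png

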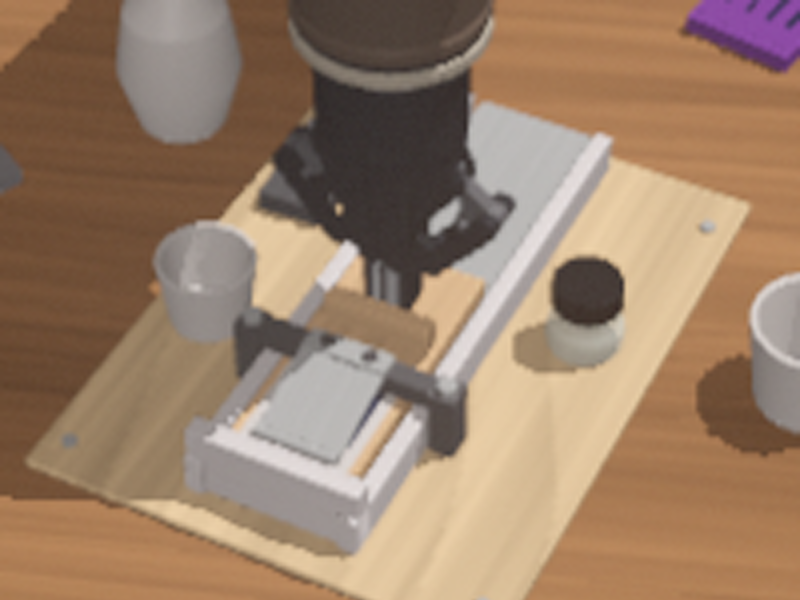

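View pics/top8.png

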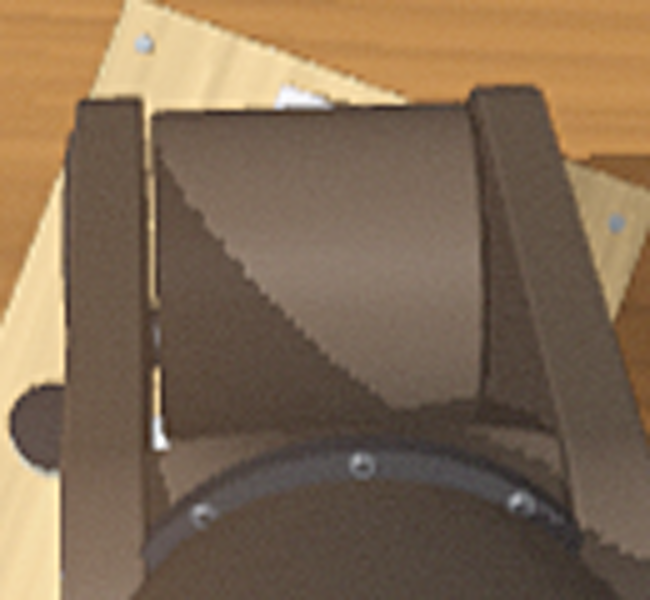

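Emit:
apply_moves:
  rows:
    - [0.0015,0,0,0,-1]
    - [0.0015,0,0,0,-1]
    - [0,0,0,0,-1]

```text
t: 10.27
tcp_pos: [0.5929, 0.0635, 0.0309]
tool_rot: [0.985, -0.17, -0.004, 0.0]
wrist_force: [-25.9, 14.3, 36.6]
finger_gap: 0.001
```

Emit:
apply_moves:
  rows:
    - [0.001,0,0,0,-1]
    - [0,0,0,0,-1]

```text
t: 10.43
tcp_pos: [0.5929, 0.0634, 0.0308]
tool_rot: [0.985, -0.17, -0.005, 0.0]
wrist_force: [-30.4, 17.0, 40.6]
finger_gap: -0.0
```

The TCP has stopped at jig x ≈ -15.6 and the push force rose from 13 N to 35 N, so the slide is against the stop. I'll ease the push, keeping it slightly forward, then lift straight up.

Emit:
apply_moves:
  rows:
    - [-0.001,0,0,0,-1]
    - [-0.001,0,0,0,-1]
    - [-0.0005,0,0,0,-1]
    - [0,0,0,0,-1]

```text
t: 10.77
tcp_pos: [0.5929, 0.0635, 0.0309]
tool_rot: [0.985, -0.17, -0.003, 0.0]
wrist_force: [-18.5, 7.8, 29.0]
finger_gap: 0.004
```

Emit:
apply_moves:
  rows:
    - [0,0,-0.001,0,-1]
    - [0,0,-0.001,0,-1]
    - [0,0,-0.001,0,-1]
    - [0,0,-0.001,0,-1]
    - [-0.0003,0,-0.001,0,-1]
    - [-0.0005,0,-0.001,0,-1]
    - [-0.0005,0,-0.002,0,-1]
    - [0,0,0,0,-1]

```text
t: 11.43
tcp_pos: [0.5928, 0.0633, 0.038]
tool_rot: [0.985, -0.17, -0.002, 0.0]
wrist_force: [-7.4, 2.0, -2.9]
finger_gap: 0.002
```

```bash
python3 - <<'E'
from h import *
delta([.4673,.1085,.03])
cv2.imwrite("pics/wrist9.png",manip.get_image("wrist"))
E
```

```text
t 11.43 tcp [0.5928 0.0633 0.038 ] xaxis deg -19.54 tilt [-0.0036 -0.     -1.    ] F [-7.4  2.  -2.9] gap 0.0021911160837192935
d tool mm [-133.4   -0.6    8.4] jig [-15.6  -0.7]
```

View pics/wrist9.png

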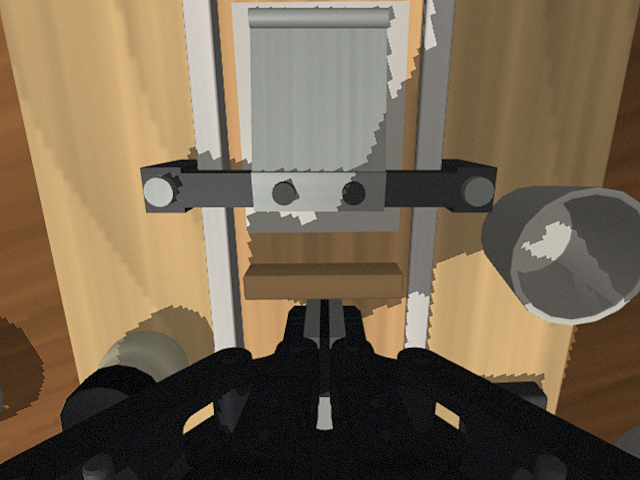

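Still 7 N forward on the bar with no downward press. I'll back away horizontally (the tip is clear of the deck) and then lift.

Emit:
apply_moves:
  rows:
    - [-0.001,0,0,0,-1]
    - [-0.002,0,0,0,-1]
    - [-0.002,0,0,0,-1]
    - [0,0,-0.005,0,-1]
    - [0,0,-0.02,0,-1]
    - [0,0,-0.03,0,-1]
    - [0,0,-0.03,0,-1]
    - [0,0,-0.03,0,-1]
    - [0,0,-0.02,0,-1]
    - [0,0,0,0,-1]

```text
t: 12.32
tcp_pos: [0.5926, 0.065, 0.1787]
tool_rot: [0.985, -0.17, 0.004, -0.001]
wrist_force: [1.3, 0.6, 0.6]
finger_gap: -0.002
```

Emit:
apply_moves:
  rows:
    - [-0.02,0.03,-0.01,0,-1]
    - [-0.02,0.035,0,0,-1]
    - [-0.02,0.035,0,0,-1]
    - [-0.02,0.035,0,0,-1]
    - [-0.01,0.035,0,0,-1]
    - [0,0.035,0,0,-1]
    - [0,0.035,0,0,-1]
    - [0,0.03,0,0,-1]
    - [0,0,0,0,-1]
    - [0,0,0,0,-1]

```text
t: 13.15
tcp_pos: [0.4144, -0.1608, 0.1838]
tool_rot: [0.985, -0.171, 0.0, 0.0]
wrist_force: [-0.5, 0.6, -0.7]
finger_gap: -0.002
```

```bash
python3 - <<'E'
from h import *
delta([.4673,.1085,.03])
for n in ["scene","top"]:
    im=manip.get_image(n); 
    if n=="scene": im=cv2.resize(im[200:350,200:400],None,fx=4,fy=4,interpolation=cv2.INTER_CUBIC)
    if n=="top": im=cv2.resize(im[110:300,230:415],None,fx=3,fy=3,interpolation=cv2.INTER_CUBIC)
    cv2.imwrite(f"pics/{n}10.png",im)
    for l in ["nose","tail_top","stop_face","slide"]:
        print(n,l,[(round(d['p'],2),tojig(d['xyz']),round(float(d['xyz'][2]),3)) for d in manip.tip_of(n,l) if abs(tojig(d['xyz'])[1])<60])
E
```

```text
t 13.15 tcp [ 0.4144 -0.1608  0.1838] xaxis deg -19.73 tilt [ 4.e-04 -2.e-04 -1.e+00] F [-0.5  0.6 -0.7] gap -0.0020576777972768218
d tool mm [ -41.2 -271.4  153.7] jig [-108.8 -271.5]
scene nose [(0.72, array([27.3,  1. ]), 0.018), (0.57, array([106.6,  -2.7]), 0.031)]
scene tail_top [(0.73, array([-25.8,  -0.8]), 0.035)]
scene stop_face [(0.66, array([103.4,   2.5]), 0.029)]
scene slide [(0.76, array([25.1, -1.5]), 0.02)]
top nose [(0.77, array([102.6,   1. ]), 0.025)]
top tail_top [(0.73, array([-32.8,  -1.4]), 0.03)]
top stop_face [(0.95, array([103.9,   4.4]), 0.031)]
top slide [(0.91, array([24. ,  0.8]), 0.021)]
```

View pics/scene10.png

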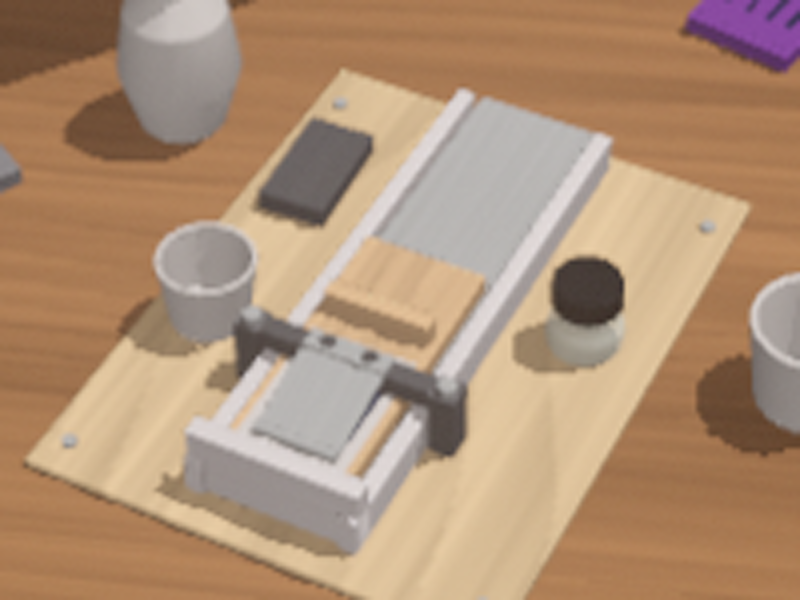

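View pics/top10.png

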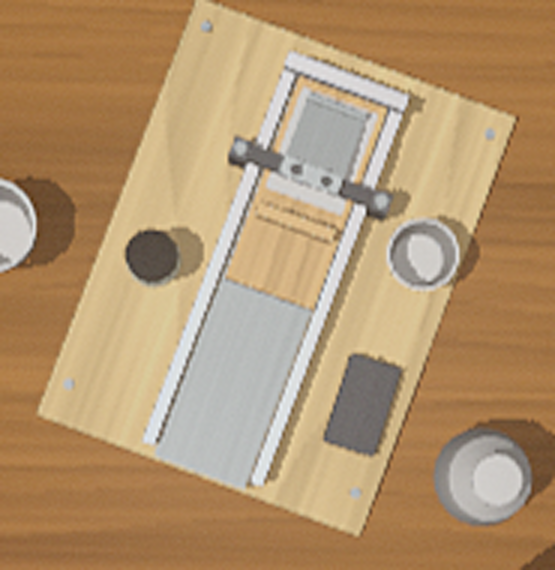

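```bash
python3 -c "
from workcell import manip
print(manip.finish_job())"
```

```text
the job is handed in; nothing more can be done
None
```

The slide is loaded: I pushed it home against the end stop and let go, and in the last pictures the cross bar and leaf spring were holding it there. I handed the job in at about 13 s of the 38 s allowed; no verdict was reported.

**How it went**
- **Pressing:** I pressed the closed fingertip onto the bare tail until the bed reached its hard stop, with the deck at z ≈ 31 mm.
- **Pushing:** I kept pressing, mostly at 19–30 N, and pushed the slide about 122 mm. Friction carried it at first. When the leaf began to drag, the fingertip slipped forward onto the finger bar and pushed from there.
- **Reaching home:** The fingertip stopped advancing at jig x ≈ -16 mm. The push force rose from 13 N to 35 N, with up to about 41 N of downward press, so I took that as the stop.
- **Letting go:** I eased the push, lifted, backed off and moved the arm clear.

**Last checks**
- **Position:** The top and scene cameras put the slide's origin at jig x 24–25 mm (25 is home). The nose read 103 and 107 mm, against the stop face at 105. No gap shows at the stop.
- **Hold:** The leaf lies on the tile and the finger bar is still short of the cross bar. The wrist force is about zero.
- **Other things:** In the last pictures, the jar, wash cup, ink stone, teacup and vase look unmoved.

**Disagreements**
- The scene camera's best nose detection was wrong: it gave x 27 mm, near the middle of the slide. Its second one agrees with the rest.
- The tail point read -26 mm in one camera and -33 mm in the other, where about -27 was expected.

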